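Hang up the ear defenders by the lab bench

TASK

Pick up the ear defenders standing on the bench and hang them by their headband over the free part of the taller bar, beside the pair already hanging there: one cup on each side of the bar, square to it, the crown resting on the bar. Leave the other pair hanging where it is, and do not let the two pairs touch.

Things in the scene. Friction and masses are not known exactly. Their poses are not given: they have to be found in the camera images.
- muffs: Ear defenders to hang: black headband, two grey cups, standing on its cups. 157 mm wide (x, a cup at each end, ends alike), 60 deep (y), 146 tall, 0.24 kg. All in mm. Crown pad flat, 60 (x) by 30 (y) by 16 thick: pinch it from above across y. Cups 76 tall, 80 gap between; their bottoms are 130 below the origin. Origin: middle of the crown pad's underside (pad top 16 above it); z up.
- stand: The taller bar (sizes in mm): level square steel bar, 20 by 20, 300 long, on two posts, fixed. Origin: on the bench under mid-bar; y along the bar, x across, z up. Bar top is 150 above the origin; nothing of the stand is higher. Posts at y = +-142, feet reach 70 to each side in x. The hanging pair is in the +y half, 60 to 85 from mid-bar; the -y half is free.
- hung: The pair already hanging on the bar's +y half, loose, of the same make, size and axes (origin: middle of the underside of its crown pad). Its pad rests on the bar, pad top 166 mm above the bench; its cups hang 20 mm above the bench.
Not all that is in view belongs to the job. What is shaped like the muffs but blue, red or yellow is not meant.

How it is judged:
At the end, for the whole second after the job is handed in: At rest on the bar's free half, released: crown underside at bar-top height (-10/+15 mm), its middle within 20 mm of the bar's line and from 130 mm (free side) to 30 mm (other side) of mid-bar, square and upright within 17 degrees, not touching the other pair, which hangs within 30 mm of its start (z of muffs in the frame of stand between 0.14 and 0.165 m and x of muffs in the frame of stand between -0.02 and 0.02 m and y of muffs in the frame of stand between -0.13 and 0.03 m and angle between the y axis of muffs and the y axis of stand, either way round below 0.3 rad and angle between muffs's own z axis and vertical below 0.3 rad and contact force between muffs and stand above 0.3 N and contact force between muffs and hung below 0.05 N and linear speed of muffs below 0.03 m/s and angular speed of muffs below 0.3 rad/s and z of hung in the frame of stand above 0.14 m and distance of hung from where it was at the start of the episode below 0.03 m).
It fails at once if the pair already hanging is pushed more than 40 mm along or off the bar (distance of hung from where it was at the start of the episode above 0.04 m).
It also fails if it takes over 45 s, if anything falls off the work surface, if the arm or the gripper's body presses on something with over 40 N, if the wrist force passes 120 N, or if a joint passes its speed limit or range.

ROBOT

A 6-joint arm with a two-finger parallel gripper is mounted at the origin on the work surface. World frame = base frame: x ahead of the robot, y to its left, z up, the work surface at z = 0. Lengths are in m, angles in rad, forces in N, time in s.
With the tool pointing down it reaches from about 0.35 to 0.775 m from the base axis. Payload 5.5 kg.
Tool frame: the origin (TCP) lies midway between the tips of the shut fingers; the grasp point (between the pads) lies 19 mm behind it; z points along the fingers, y is the line along which they close (so a half turn about z gives the same grasp; the last joint's range is limited). The gripper opens to 85 mm and grips with 20 to 120 N. Pads are 22 mm wide; open, the fingers measure 114 mm over their backs; the gripper's body (76 mm by 85 mm) begins 54 mm behind the grasp point. The pads swing forward as they close: fully open they stand 13 mm farther back than shut.
Start: joints at [0.997, 0.313, 0.046, 1.304, 0, 1.431], TCP at [0.242, 0.522, 0.203] pointing down, gripper open.
Joint ranges: [-2.76, 2.76], [-0.86, 1.69], [-1.03, 1.26], [-2.2, 2.34], [-1.47, 1.5], [-3.14, 3.14]. Speed limits (rad/s): [2.57, 2.57, 3.14, 3.14, 3.14, 3.14].

INTERFACE

Orientations are given as a unit quaternion [w, x, y, z].
In Python, from workcell import env gives the robot as it stands. The module is installed in compiled form; this text tells all that it offers.
- The arm moves only by the tool carry_out, never from a script. Its argument "series" is a list of rows, each an object with "delta_rot": the turn, a rotation vector about the world's x, y, z normalised to -1 to 1, where 1 is 0.1 rad, a list of three; "travel": the shift along the world's x, y, z normalised to -1 to 1, where 1 is 0.025 m, a list of three; "fingers": the closure, from -1 (fully open) to 1 (shut). In form: [{"delta_rot": [ax, ay, az], "travel": [tx, ty, tz], "fingers": fingers}, ...]. A call has 1 to 5 rows; each row shifts and turns the commanded pose from where the row before left it; what a row does not reach is not made up. A row lasts 1/8 s, in which the tool goes at most 62.5 mm and 10.7 degrees, less where a joint would pass 70% of its speed; a pose out of reach is approached as far as the arm can. A call with a number of a shift or a turn outside -1 to 1 is refused whole. A call with a gripper value outside its range is refused whole. The fingers move at their own pace and stop on an object; "squeeze" is the grip in N (left out, the last holds). Time passes only in rows, so rows that do not move let the fingers close. It gives the time, the measured TCP pose, the force, the opening and the grip force at its end, in the units of the state.
- env.get_state(): the state, without advancing time (a new reading comes with each control period).
- env.read_camera(name): name is "scene" or "top"; returns a dict with "color" (420x560x3 uint8, red, green, blue), "fx", "fy", "cx", "cy" (pixels), "world_from_camera" (4x4, takes a point from camera to world coordinates). Camera axes: x right, y up, looking along -z (the intrinsics and any distortion apply to the point x, -y, -z); pixel columns grow to the right and rows downward; lengths in m; the calibration is good to about 2 mm. A picture is of the moment at which its call begins. There is no depth.
- env.hand_in(): hands the job in; it is judged then, once.
The state is a dict: "clock": time; "joint_pos": joint angles; "qvel": joint speeds; "tau": joint torques, N m; "tcp_pos": TCP position; "orientation": TCP orientation; "wrist_force": force on the tool from outside, world axes, zero at the start; "ft_torque": the same for the moment, N m; "finger_gap": finger opening in m; "grip_force": force on a finger pad.
Only numpy, scipy, OpenCV 4.12 (cv2) and the standard library are available. Lean on these libraries where they do the work, as an engineer would, in place of code of your own. Each camera call takes 0.05 s, during which the arm holds its last target. There are 200 camera calls.

## Working session

There is one attempt and no reset: what is moved stays moved. The work goes in short steps, Python scripts to look and compute and a tool call to move; the robot and the scene stay as the last step left them, time stands still between calls to the robot, and variables do not carry over. Pictures are saved under pics/ and viewed, at most 10 in all, crops included, and the job is handed in when it is done.

Besides the shell and the picture viewer there is one more tool, called after ">>>" by a JSON object that holds its "api" and its "payload", one argument or row to a line. carry_out: Moves the arm, as the interface text tells. Its arguments: {"type":"object","properties":{"series":{"type":"array","items":{"type":"object","properties":{"delta_rot":{"type":"array","items":{"type":"number"}},"travel":{"type":"array","items":{"type":"number"}},"fingers":{"type":"number"}}}},"squeeze":{"type":"number"}},"required":["series"]}

```bash
mkdir -p pics; cat > h.py <<'E'
import numpy as np, cv2
from workcell import env
def cam(n):
    c=env.read_camera(n); return c
def save(c,f): cv2.imwrite(f,c["color"][:,:,::-1])
def ray(c,u,v,z):
    T=np.array(c["world_from_camera"]); d=T[:3,:3]@np.array([(u-c["cx"])/c["fx"],-(v-c["cy"])/c["fy"],-1]); o=T[:3,3]
    return o+d*(z-o[2])/d[2]
def proj(c,p):
    T=np.array(c["world_from_camera"]); q=T[:3,:3].T@(np.array(p)-T[:3,3]); return c["cx"]-c["fx"]*q[0]/q[2], c["cy"]+c["fy"]*q[1]/q[2]
E
python3 - <<'E'
from h import *
for n in("top","scene"):
    c=cam(n); save(c,f"pics/{n}0.png"); print(n,{k:v for k,v in c.items() if k!="color"})
print(env.get_state())
E
```

```text
top {'fx': 398.11440404385974, 'fy': 398.11440404385974, 'cx': 286.1613071641501, 'cy': 204.5909563433872, 'world_from_camera': array([[ 0.02982823,  0.99855037, -0.04480433,  0.44189312],
       [-0.9993631 ,  0.03067091,  0.01823976,  0.07838578],
       [ 0.01958751,  0.04423173,  0.99882926,  0.93500575],
       [ 0.        ,  0.        ,  0.        ,  1.        ]])}
scene {'fx': 455.05048655036137, 'fy': 455.05048655036137, 'cx': 276.68396060545786, 'cy': 201.37259894929088, 'world_from_camera': array([[ 0.41354091, -0.77932085,  0.47078969,  1.0511587 ],
       [ 0.91037336,  0.34580606, -0.22724107, -0.20535419],
       [ 0.01429177,  0.52256787,  0.8524779 ,  1.10640308],
       [ 0.        ,  0.        ,  0.        ,  1.        ]])}
{'clock': 0.1, 'joint_pos': array([ 9.97410234e-01,  3.13894791e-01,  4.51223917e-02,  1.30360692e+00,
       -2.48625533e-06,  1.43120872e+00]), 'qvel': array([ 8.89696476e-04, -3.20349667e-03,  2.29220806e-03,  3.60577215e-04,
        1.63028968e-03, -1.69785117e-05]), 'tau': array([ 3.29775045e-03, -4.81726491e+01,  2.99242347e+01,  1.27312727e-02,
       -6.72565534e-05, -1.91284983e-05]), 'tcp_pos': array([0.24142039, 0.52132632, 0.20262762]), 'orientation': array([-2.75055257e-04,  2.15202491e-01,  9.76569128e-01, -7.42169262e-04]), 'wrist_force': array([-0.46837837,  0.72372432, -0.20712417]), 'ft_torque': array([0.01672942, 0.02755766, 0.01646381]), 'grip_force': 0.0, 'finger_gap': 0.08578007984640736}
```

View pics/top0.png

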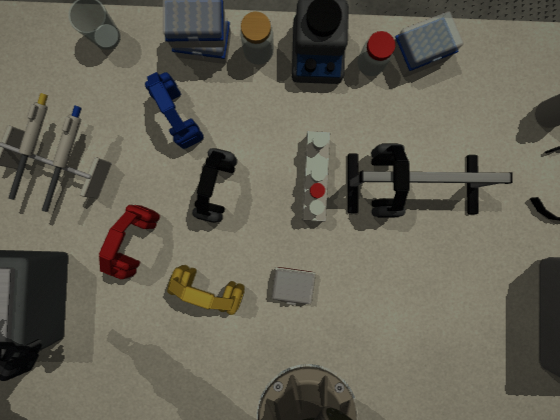

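View pics/scene0.png

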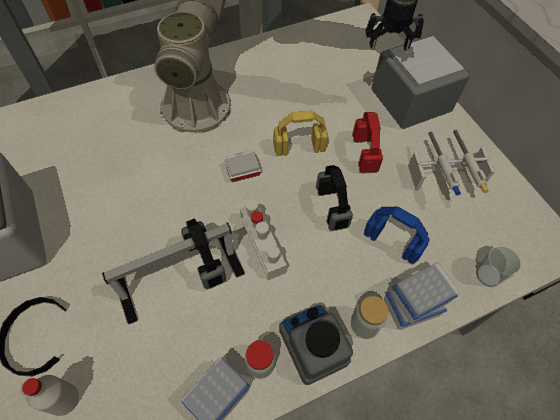

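The top view shows the candidates. Black pair standing at (213,185); black pair on the bar at (395,180), which is the hung one; blue at (175,110); red at (128,240); yellow at (205,290); a black arc at (545,185), which is not muffs. By the description I choose the black pair at (213,185), and I'll check it in one close crop. The bar's free half is on the right, columns 420–510.

```bash
python3 - <<'E'
import cv2,numpy as np
t=cv2.imread("pics/top0.png"); s=cv2.imread("pics/scene0.png")
a=cv2.resize(t[140:230,180:250],None,fx=6,fy=6,interpolation=cv2.INTER_CUBIC)
b=cv2.resize(s[155:240,305:365],None,fx=6,fy=6,interpolation=cv2.INTER_CUBIC)
o=np.zeros((540,780,3),np.uint8);o[:540,:420]=a;o[:510,420:780]=b
o=np.clip(o.astype(float)*1.8,0,255).astype(np.uint8)
cv2.imwrite("pics/crop1.png",o)
c=cv2.resize(t[130:225,330:520],None,fx=4,fy=4,interpolation=cv2.INTER_CUBIC)
cv2.imwrite("pics/crop2.png",np.clip(c.astype(float)*1.8,0,255).astype(np.uint8))
E
```

```text
(no output)
```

View pics/crop1.png

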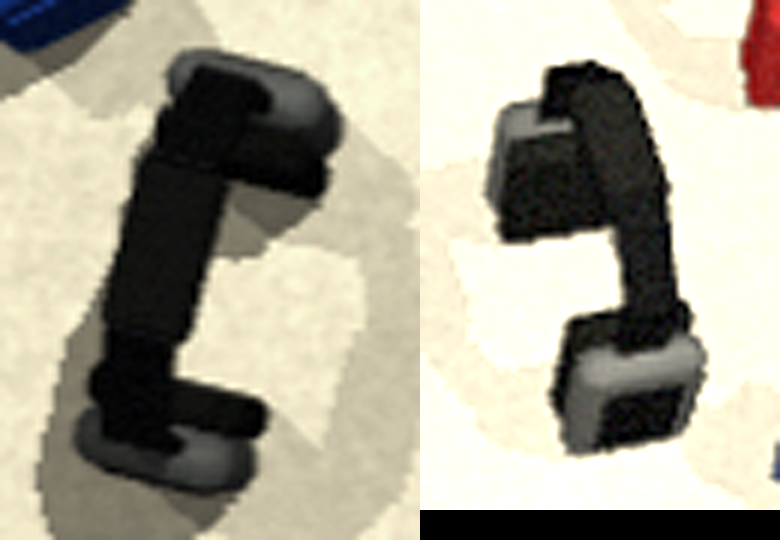

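View pics/crop2.png

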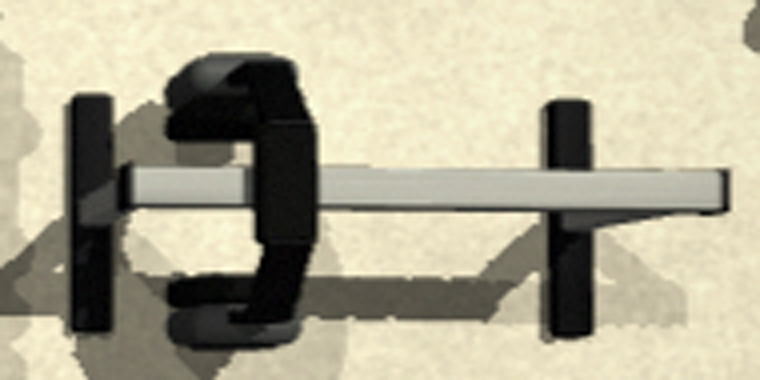

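The crops confirm the choice: black band and grey cups, standing on its cups. In crop 1 its pad corners are at (145,150), (230,180), (185,345) and (105,325), which is 6x with offset (180,140). In crop 2 the bar top runs from (132,187) to (725,190), 4x with offset (330,130), and the hung pair's pad is at (258–315, 120–243).

```bash
python3 - <<'E'
from h import *
c=cam("top"); s=cam("scene")
P=np.array([ray(c,180+u/6,140+v/6,.146) for u,v in[(145,150),(230,180),(185,345),(105,325)]])
print(P.round(4),P.mean(0)); d=(P[0]+P[1]-P[2]-P[3]); print("x axis",np.degrees(np.arctan2(d[1],d[0])), np.linalg.norm(d)/2)
B=np.array([ray(c,330+u/4,130+v/4,.150) for u,v in[(132,187),(727,190)]]);print(B,B.mean(0),np.linalg.norm(B[0]-B[1]));e=B[0]-B[1];print("bar y",np.degrees(np.arctan2(e[1],e[0])))
H=np.array([ray(c,330+u/4,130+v/4,.166) for u,v in[(258,120),(316,122),(314,243),(257,243)]]);print(H.round(4),H.mean(0))
print("scene px muffs",proj(s,P.mean(0)),"bar ends",[proj(s,b) for b in B],"hung",proj(s,H.mean(0)))
R=cv2.Rodrigues; from scipy.spatial.transform import Rotation as Ro
q=env.get_state()["orientation"]; print(Ro.from_quat(np.roll(q,-1)).as_matrix().round(3))
E
```

```text
[[0.5509 0.229  0.146 ]
 [0.5419 0.2006 0.146 ]
 [0.4867 0.2134 0.146 ]
 [0.4925 0.2399 0.146 ]] [0.51801143 0.22073948 0.146     ]
x axis -11.752940833317243 0.05796330584112603
[[ 0.537168   -0.08699395  0.15      ]
 [ 0.54525298 -0.3859233   0.15      ]] [ 0.54121049 -0.23645863  0.15      ] 0.2990386600491193
bar y 91.54927047116286
[[ 0.5701 -0.1447  0.166 ]
 [ 0.57   -0.1732  0.166 ]
 [ 0.5107 -0.1732  0.166 ]
 [ 0.5098 -0.1453  0.166 ]] [ 0.54014965 -0.15908492  0.166     ]
scene px muffs (np.float64(336.6397815816129), np.float64(177.59207581324452)) bar ends [(np.float64(226.95917093057), np.float64(225.83867165796715)), (np.float64(102.62594259474722), np.float64(276.8646942203995))] hung (np.float64(197.73868961941486), np.float64(234.7349622589445))
[[-0.907  0.42  -0.001]
 [ 0.42   0.907 -0.001]
 [ 0.    -0.001 -1.   ]]
```

>>> {"api": "carry_out", "payload": {
  "series": [
    {"delta_rot":[0,0,0.15],"travel":[0.74,-0.8,0.4],"fingers":-1},
    {"delta_rot":[0,0,0.15],"travel":[0.74,-0.8,0.4],"fingers":-1},
    {"delta_rot":[0,0,0.15],"travel":[0.74,-0.8,0],"fingers":-1},
    {"delta_rot":[0,0,0.15],"travel":[0.74,-0.8,0],"fingers":-1},
    {"delta_rot":[0,0,0.15],"travel":[0.74,-0.8,0],"fingers":-1}
  ],
  "squeeze": 40
}}

```text
clock: 0.82
tcp_pos: [0.3347, 0.421, 0.2233]
orientation: [-0.0, 0.178, 0.984, -0.0]
wrist_force: [-0.1, 0.7, 0.3]
finger_gap: 0.0856
grip_force: 0.0
```

>>> {"api": "carry_out", "payload": {
  "series": [
    {"delta_rot":[0,0,0.15],"travel":[0.74,-0.8,0],"fingers":-1},
    {"delta_rot":[0,0,0.15],"travel":[0.74,-0.8,0],"fingers":-1},
    {"delta_rot":[0,0,0.15],"travel":[0.74,-0.8,0],"fingers":-1},
    {"delta_rot":[0,0,0.15],"travel":[0.74,-0.8,0],"fingers":-1},
    {"delta_rot":[0,0,0.15],"travel":[0.74,-0.8,0],"fingers":-1}
  ]
}}

```text
clock: 1.45
tcp_pos: [0.4271, 0.321, 0.2232]
orientation: [-0.0, 0.141, 0.99, -0.0]
wrist_force: [0.5, 0.6, -0.3]
finger_gap: 0.0857
grip_force: 0.0
```

>>> {"api": "carry_out", "payload": {
  "series": [
    {"delta_rot":[0,0,0.15],"travel":[0.74,-0.8,0],"fingers":-1},
    {"delta_rot":[0,0,0.15],"travel":[0.74,-0.8,0],"fingers":-1},
    {"delta_rot":[0,0,0.15],"travel":[0.74,-0.8,0],"fingers":-1},
    {"delta_rot":[0,0,0.15],"travel":[0.74,-0.8,0],"fingers":-1},
    {"delta_rot":[0,0,0.18],"travel":[0.74,-0.8,0],"fingers":-1}
  ]
}}

```text
clock: 2.08
tcp_pos: [0.5197, 0.221, 0.2232]
orientation: [-0.0, 0.102, 0.995, -0.0]
wrist_force: [0.0, 0.2, 0.9]
finger_gap: 0.0856
grip_force: 0.0
```

>>> {"api": "carry_out", "payload": {
  "series": [
    {"delta_rot":[0,0,0],"travel":[0,0,0],"fingers":-1},
    {"delta_rot":[0,0,0],"travel":[0,0,0],"fingers":-1}
  ]
}}

```text
clock: 2.33
tcp_pos: [0.5187, 0.222, 0.2232]
orientation: [-0.0, 0.103, 0.995, 0.0]
wrist_force: [-0.3, -0.7, -0.7]
finger_gap: 0.0852
grip_force: 0.0
```

>>> {"api": "carry_out", "payload": {
  "series": [
    {"delta_rot":[0,0,0],"travel":[0,-0.04,-1],"fingers":-1},
    {"delta_rot":[0,0,0],"travel":[0,0,-1],"fingers":-1},
    {"delta_rot":[0,0,0],"travel":[0,0,-1],"fingers":-1},
    {"delta_rot":[0,0,0],"travel":[0,0,-0.8],"fingers":-1},
    {"delta_rot":[0,0,0],"travel":[0,0,0],"fingers":-1}
  ]
}}

```text
clock: 2.95
tcp_pos: [0.5171, 0.2213, 0.127]
orientation: [-0.002, 0.102, 0.995, -0.001]
wrist_force: [-0.0, 0.6, 0.5]
finger_gap: 0.0851
grip_force: 0.0
```

```bash
python3 - <<'E'
from h import *
s=cam("scene"); c=cam("top")
a=cv2.resize(s["color"][110:250,280:400],None,fx=4,fy=4,interpolation=cv2.INTER_CUBIC)
b=cv2.resize(c["color"][140:230,180:250],None,fx=4,fy=4,interpolation=cv2.INTER_CUBIC)
o=np.zeros((560,760,3),np.uint8);o[:,:480]=a;o[:360,480:]=b
cv2.imwrite("pics/crop3.png",np.clip(o[:,:,::-1].astype(float)*1.8,0,255).astype(np.uint8))
E
```

```text
(no output)
```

View pics/crop3.png

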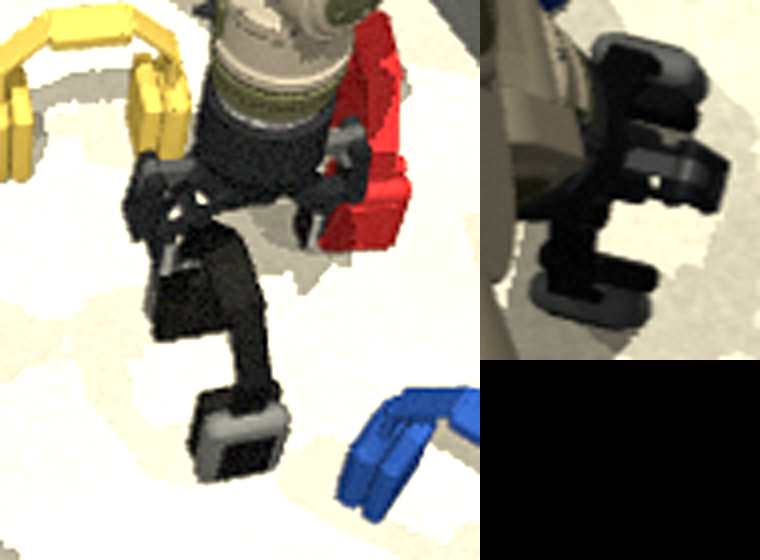

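The gripper straddles the crown: in the scene crop the fingers are at (165,250) and (315,230) on either side of the band at (220,250). I'm closing on it.

>>> {"api": "carry_out", "payload": {
  "series": [
    {"delta_rot":[0,0,0],"travel":[0,0,0],"fingers":1},
    {"delta_rot":[0,0,0],"travel":[0,0,0],"fingers":1},
    {"delta_rot":[0,0,0],"travel":[0,0,0],"fingers":1},
    {"delta_rot":[0,0,0],"travel":[0,0,0],"fingers":1},
    {"delta_rot":[0,0,0],"travel":[0,0,0],"fingers":1}
  ],
  "squeeze": 40
}}

```text
clock: 3.68
tcp_pos: [0.5192, 0.2207, 0.1284]
orientation: [0.0, 0.103, 0.995, 0.0]
wrist_force: [1.0, -0.2, 0.6]
finger_gap: 0.0001
grip_force: 0.0
```

>>> {"api": "carry_out", "payload": {
  "series": [
    {"delta_rot":[0,0,0],"travel":[0,0,0.4],"fingers":1},
    {"delta_rot":[0,0,0],"travel":[0,0,0.6],"fingers":1},
    {"delta_rot":[0,0,0],"travel":[0,0,0.6],"fingers":1},
    {"delta_rot":[0,0,0],"travel":[0,0,0.4],"fingers":1},
    {"delta_rot":[0,0,0],"travel":[0,0,0],"fingers":1}
  ]
}}

```text
clock: 4.3
tcp_pos: [0.52, 0.221, 0.1798]
orientation: [0.001, 0.103, 0.995, 0.0]
wrist_force: [-1.1, 0.7, 0.1]
finger_gap: -0.0005
grip_force: 0.0
```

```bash
python3 - <<'E'
from h import *
s=cam("scene"); c=cam("top")
a=cv2.resize(s["color"][90:250,280:400],None,fx=3.5,fy=3.5,interpolation=cv2.INTER_CUBIC)
b=cv2.resize(c["color"][140:230,170:260],None,fx=4,fy=4,interpolation=cv2.INTER_CUBIC)
o=np.zeros((560,780,3),np.uint8);o[:,:420]=a;o[:360,420:]=b
cv2.imwrite("pics/crop4.png",np.clip(o[:,:,::-1].astype(float)*1.8,0,255).astype(np.uint8))
E
```

```text
(no output)
```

View pics/crop4.png

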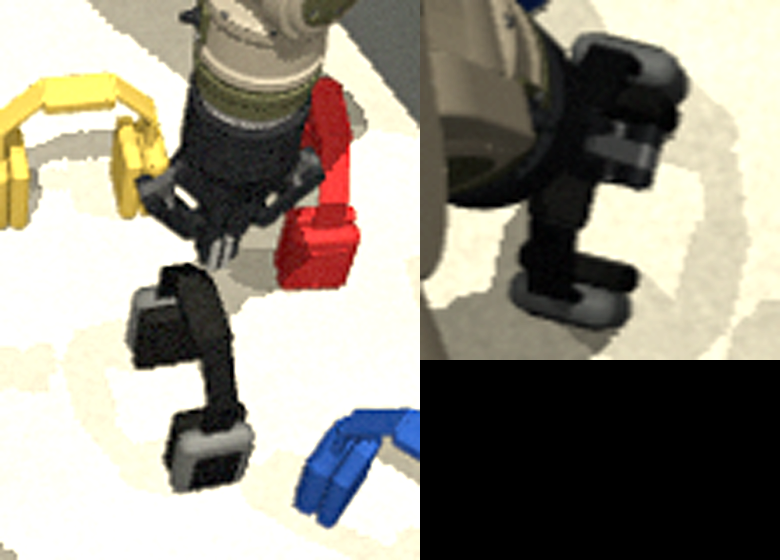

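The fingers closed on nothing. In the scene crop the tips are at (220,260) and the muffs stand apparently unmoved, with the crown at (190,280). I'll compare against the earlier measurement using both views.

```bash
python3 - <<'E'
from h import *
s=cam("scene"); c=cam("top"); st=env.get_state(); t=st["tcp_pos"]
print("tcp",t,"scene",proj(s,t),"top",proj(c,t))
s0=cv2.imread("pics/scene0.png")[:,:,::-1]; c0=cv2.imread("pics/top0.png")[:,:,::-1]
cv2.imwrite("pics/x.png",s["color"][:,:,::-1])
# image shift of the lower (unoccluded) cups
for n,a,b,(r0,r1,k0,k1) in(("scene",s0,s["color"],(200,232,325,355)),("top",c0,c["color"],(198,225,190,228))):
    g=lambda x:cv2.cvtColor(np.ascontiguousarray(x),cv2.COLOR_RGB2GRAY)
    r=cv2.matchTemplate(g(b)[r0-12:r1+12,k0-12:k1+12],g(a)[r0:r1,k0:k1],cv2.TM_CCOEFF_NORMED);_,m,_,l=cv2.minMaxLoc(r);print(n,m,l[0]-12,l[1]-12)
# pad corner prediction in scene from top-derived pose, z=.146
for p in [(.5509,.229),(.5419,.2006),(.4867,.2134),(.4925,.2399)]: print(np.round(proj(s,(*p,.146)),1))
for z in(0,.05,.1,.146): print(z, np.round(ray(s,336,177,z),3), np.round(ray(c,207.5,181.7,z),3))
E
```

```text
tcp [0.51880263 0.22066962 0.17782117] scene (np.float64(338.3751070017712), np.float64(170.63033292713342)) top (np.float64(204.8028649044278), np.float64(179.52550418839638))
scene 0.9985316395759583 0 0
top 0.9996180534362793 0 0
[345.7 186.3]
[334.1 187.4]
[328.4 169.4]
[338.5 167.7]
0 [0.434 0.285 0.   ] [0.532 0.248 0.   ]
0.05 [0.462 0.263 0.05 ] [0.527 0.239 0.05 ]
0.1 [0.49 0.24 0.1 ] [0.522 0.229 0.1  ]
0.146 [0.516 0.22  0.146] [0.518 0.221 0.146]
```

```bash
python3 - <<'E'
from h import *
s=cam("scene"); c=cam("top"); t=env.get_state()["tcp_pos"]
def crop(im,x0,y0,w,h,k): return cv2.resize(im["color"][y0:y0+h,x0:x0+w],None,fx=k,fy=k,interpolation=cv2.INTER_CUBIC)
a=crop(s,315,130,50,70,8); b=crop(c,180,150,50,70,8)
u,v=proj(s,t); cv2.drawMarker(a,(int((u-315)*8),int((v-130)*8)),(255,0,0),0,20,1)
u,v=proj(c,t); cv2.drawMarker(b,(int((u-180)*8),int((v-150)*8)),(255,0,0),0,20,1)
o=np.hstack([a,b])[:,:,::-1]
cv2.imwrite("pics/crop5.png",(255*(o/255.)**.45).astype(np.uint8))
E
```

```text
(no output)
```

View pics/crop5.png

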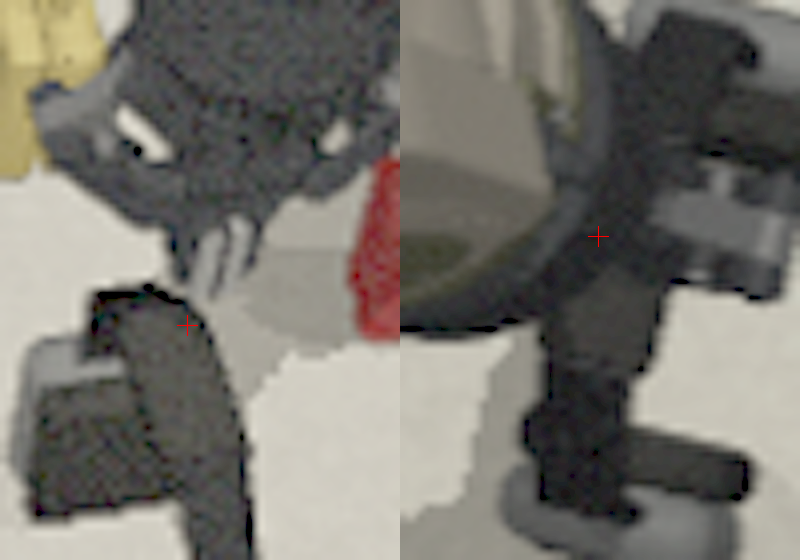

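Both views show the tips shut just over the crown: the scene tip is at about (341,167), against a predicted TCP at (338,171). The muffs have not shifted. The sideways alignment is fine, but the fingers swung shut above the pad, so I'll reopen and go about 16 mm lower.

>>> {"api": "carry_out", "payload": {
  "series": [
    {"delta_rot":[0,0,0],"travel":[0,0,0],"fingers":-1},
    {"delta_rot":[0,0,0],"travel":[0,0,0],"fingers":-1},
    {"delta_rot":[0,0,0],"travel":[0,0,0],"fingers":-1},
    {"delta_rot":[0,0,0],"travel":[0,0,0],"fingers":-1},
    {"delta_rot":[0,0,0],"travel":[0,0,0],"fingers":-1}
  ]
}}

```text
clock: 5.22
tcp_pos: [0.5192, 0.2208, 0.1785]
orientation: [0.0, 0.103, 0.995, 0.0]
wrist_force: [0.3, 0.2, -1.0]
finger_gap: 0.0855
grip_force: 0.0
```

>>> {"api": "carry_out", "payload": {
  "series": [
    {"delta_rot":[0,0,0],"travel":[0,0,-0.9],"fingers":-1},
    {"delta_rot":[0,0,0],"travel":[0,0,-0.9],"fingers":-1},
    {"delta_rot":[0,0,0],"travel":[0,0,-0.6],"fingers":-1},
    {"delta_rot":[0,0,0],"travel":[0,0,-0.2],"fingers":-1},
    {"delta_rot":[0,0,0],"travel":[0,0,0],"fingers":-1}
  ]
}}

```text
clock: 5.85
tcp_pos: [0.5193, 0.2208, 0.1135]
orientation: [-0.0, 0.103, 0.995, 0.0]
wrist_force: [-0.2, -0.1, 0.8]
finger_gap: 0.0857
grip_force: 0.0
```

>>> {"api": "carry_out", "payload": {
  "series": [
    {"delta_rot":[0,0,0],"travel":[0,0,0],"fingers":1},
    {"delta_rot":[0,0,0],"travel":[0,0,0],"fingers":1},
    {"delta_rot":[0,0,0],"travel":[0,0,0],"fingers":1},
    {"delta_rot":[0,0,0],"travel":[0,0,0],"fingers":1},
    {"delta_rot":[0,0,0],"travel":[0,0,0],"fingers":1}
  ],
  "squeeze": 40
}}

```text
clock: 6.48
tcp_pos: [0.5196, 0.2211, 0.1141]
orientation: [0.001, 0.103, 0.995, 0.0]
wrist_force: [-1.4, 0.9, 4.4]
finger_gap: 0.028
grip_force: 39.6
```

Gripped: gap 28 mm, 40 N. Before carrying I'll triangulate the red-capped item near the path, and meanwhile lift.

>>> {"api": "carry_out", "payload": {
  "series": [
    {"delta_rot":[0,0,0],"travel":[0,0,0.5],"fingers":1},
    {"delta_rot":[0,0,0],"travel":[0,0,0.8],"fingers":1},
    {"delta_rot":[0,0,0],"travel":[0,0,0.9],"fingers":1},
    {"delta_rot":[0,0,0],"travel":[0,0,0.9],"fingers":1},
    {"delta_rot":[0,0,0],"travel":[0,0,0.9],"fingers":1}
  ]
}}

```text
clock: 7.1
tcp_pos: [0.5186, 0.2204, 0.2139]
orientation: [-0.001, 0.103, 0.995, -0.0]
wrist_force: [-0.2, -0.2, -3.5]
finger_gap: 0.0283
grip_force: 39.8
```

>>> {"api": "carry_out", "payload": {
  "series": [
    {"delta_rot":[0,0,0.46],"travel":[0,0,0.9],"fingers":1},
    {"delta_rot":[0,0,0.46],"travel":[0,0,0.9],"fingers":1},
    {"delta_rot":[0,0,0.46],"travel":[0,0,0.9],"fingers":1},
    {"delta_rot":[0,0,0.46],"travel":[0,0,0.9],"fingers":1},
    {"delta_rot":[0,0,0.46],"travel":[0,0,0.5],"fingers":1}
  ]
}}

```text
clock: 7.72
tcp_pos: [0.5191, 0.2205, 0.317]
orientation: [0.0, -0.013, 1.0, -0.0]
wrist_force: [0.4, -0.4, -3.6]
finger_gap: 0.0279
grip_force: 39.8
```

```bash
python3 - <<'E'
from h import *
s=cam("scene"); c=cam("top"); save(s,"pics/s6.png")
for z in(.05,.08,.11,.14,.17): print(z,np.round(ray(c,317,190,z),3),np.round(ray(s,257,216,z),3))
print(env.get_state()["tcp_pos"],env.get_state()["finger_gap"])
E
```

```text
0.05 [ 0.516 -0.006  0.05 ] [0.488 0.009 0.05 ]
0.08 [ 0.514 -0.003  0.08 ] [0.504 0.003 0.08 ]
0.11 [0.511 0.    0.11 ] [ 0.52  -0.003  0.11 ]
0.14 [0.509 0.003 0.14 ] [ 0.536 -0.009  0.14 ]
0.17 [0.506 0.006 0.17 ] [ 0.552 -0.015  0.17 ]
[0.5194974  0.22068712 0.31725887] 0.028049077424807396
```

View pics/s6.png

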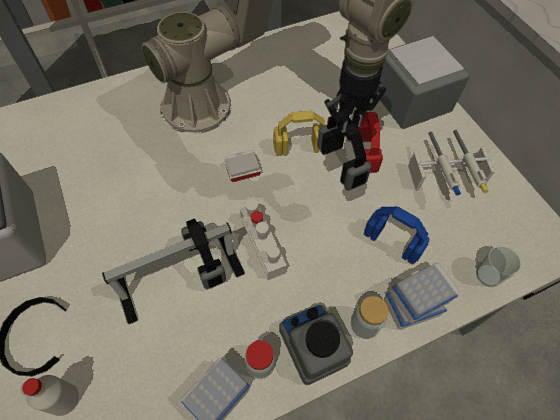

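The scene view shows the muffs held at (350,150), upright and square. The red-capped bottle is only about 0.10 m tall, so the carry path is clear at this height.

>>> {"api": "carry_out", "payload": {
  "series": [
    {"delta_rot":[0,0,0],"travel":[0.05,-0.5,0],"fingers":1},
    {"delta_rot":[0,0,0],"travel":[0.05,-0.9,0],"fingers":1},
    {"delta_rot":[0,0,0],"travel":[0.05,-0.9,0],"fingers":1},
    {"delta_rot":[0,0,0],"travel":[0.05,-0.9,0],"fingers":1},
    {"delta_rot":[0,0,0],"travel":[0.05,-0.9,0],"fingers":1}
  ]
}}

```text
clock: 8.45
tcp_pos: [0.5248, 0.1166, 0.3148]
orientation: [-0.001, -0.012, 1.0, -0.0]
wrist_force: [-0.9, 0.7, -3.2]
finger_gap: 0.0282
grip_force: 39.9
```

>>> {"api": "carry_out", "payload": {
  "series": [
    {"delta_rot":[0,0,0],"travel":[0.05,-0.9,0],"fingers":1},
    {"delta_rot":[0,0,0],"travel":[0.05,-0.9,0],"fingers":1},
    {"delta_rot":[0,0,0],"travel":[0.05,-0.9,0],"fingers":1},
    {"delta_rot":[0,0,0],"travel":[0.05,-0.9,0],"fingers":1},
    {"delta_rot":[0,0,0],"travel":[0.05,-0.9,0],"fingers":1}
  ]
}}

```text
clock: 9.07
tcp_pos: [0.5309, 0.0042, 0.3148]
orientation: [-0.001, -0.011, 1.0, -0.0]
wrist_force: [-0.7, -0.4, -3.5]
finger_gap: 0.0285
grip_force: 39.9
```

>>> {"api": "carry_out", "payload": {
  "series": [
    {"delta_rot":[0,0,0],"travel":[0.05,-0.9,0],"fingers":1},
    {"delta_rot":[0,0,0],"travel":[0.05,-0.9,0],"fingers":1},
    {"delta_rot":[0,0,0],"travel":[0.05,-0.9,0],"fingers":1},
    {"delta_rot":[0,0,0],"travel":[0.05,-0.9,0],"fingers":1},
    {"delta_rot":[0,0,0],"travel":[0.05,-0.9,0],"fingers":1}
  ]
}}

```text
clock: 9.7
tcp_pos: [0.5369, -0.1081, 0.3148]
orientation: [-0.001, -0.011, 1.0, 0.0]
wrist_force: [0.0, -1.1, -2.9]
finger_gap: 0.0278
grip_force: 39.9
```

>>> {"api": "carry_out", "payload": {
  "series": [
    {"delta_rot":[0,0,0],"travel":[0.05,-0.9,0],"fingers":1},
    {"delta_rot":[0,0,0],"travel":[0.05,-0.9,0],"fingers":1},
    {"delta_rot":[0,0,0],"travel":[0.05,-0.9,0],"fingers":1},
    {"delta_rot":[0,0,0],"travel":[0.05,-0.9,0],"fingers":1},
    {"delta_rot":[0,0,0],"travel":[0.05,-0.9,0],"fingers":1}
  ]
}}

```text
clock: 10.32
tcp_pos: [0.5442, -0.2207, 0.3158]
orientation: [-0.0, -0.012, 1.0, 0.0]
wrist_force: [0.0, -1.0, -2.9]
finger_gap: 0.0284
grip_force: 39.9
```

>>> {"api": "carry_out", "payload": {
  "series": [
    {"delta_rot":[0,0,0],"travel":[0,-0.9,0],"fingers":1},
    {"delta_rot":[0,0,0],"travel":[0,-0.9,0],"fingers":1},
    {"delta_rot":[0,0,0],"travel":[0,-0.9,0],"fingers":1},
    {"delta_rot":[0,0,0],"travel":[0,-0.5,0],"fingers":1},
    {"delta_rot":[0,0,0],"travel":[0,0,0],"fingers":1}
  ]
}}

```text
clock: 10.95
tcp_pos: [0.5441, -0.3002, 0.3155]
orientation: [-0.0, -0.011, 1.0, 0.0]
wrist_force: [0.5, -0.1, -3.1]
finger_gap: 0.0282
grip_force: 39.9
```

```bash
python3 - <<'E'
from h import *
s=cam("scene"); c=cam("top")
def crop(im,x0,y0,w,h,k): return cv2.resize(im["color"][y0:y0+h,x0:x0+w],None,fx=k,fy=k,interpolation=cv2.INTER_CUBIC)
o=np.hstack([crop(s,60,130,190,220,2.1),crop(c,330,110,190,220,2.1)])[:,:,::-1]
cv2.imwrite("pics/crop7.png",(255*(o/255.)**.6).astype(np.uint8)); print(env.get_state()["tcp_pos"],env.get_state()["orientation"])
E
```

```text
[ 0.5441925  -0.29882398  0.31591346] [-4.19844901e-05 -1.21643936e-02  9.99925945e-01  3.59562056e-04]
```

View pics/crop7.png

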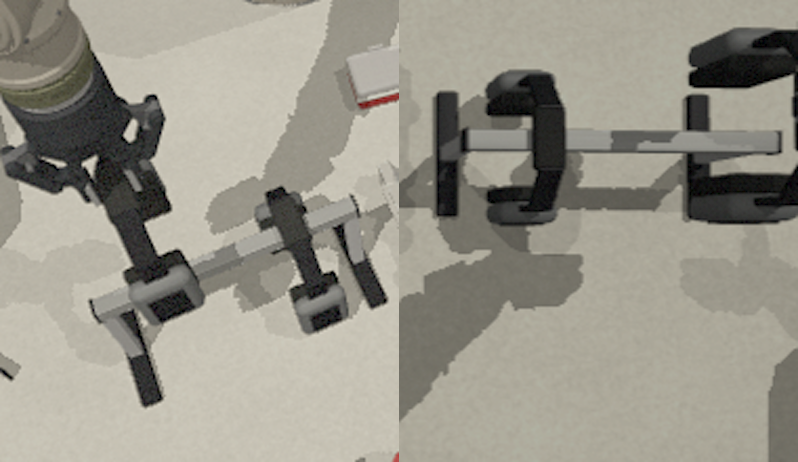

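Left (scene): the held muffs are over the free half, with the hung pair at (290,250) clear of them. Right (top): the cups are at rows 30–85 and 175–220, straddling the bar at row 141. Lowering now.

>>> {"api": "carry_out", "payload": {
  "series": [
    {"delta_rot":[0,0,0],"travel":[0,0,-0.5],"fingers":1},
    {"delta_rot":[0,0,0],"travel":[0,0,-0.8],"fingers":1},
    {"delta_rot":[0,0,0],"travel":[0,0,-0.8],"fingers":1},
    {"delta_rot":[0,0,0],"travel":[0,0,-0.8],"fingers":1},
    {"delta_rot":[0,0,0],"travel":[0,0,-0.8],"fingers":1}
  ]
}}

```text
clock: 11.68
tcp_pos: [0.5444, -0.298, 0.2232]
orientation: [0.0, -0.013, 1.0, 0.0]
wrist_force: [0.3, -0.5, -3.5]
finger_gap: 0.0282
grip_force: 39.9
```

>>> {"api": "carry_out", "payload": {
  "series": [
    {"delta_rot":[0,0,0],"travel":[0,0,-0.8],"fingers":1},
    {"delta_rot":[0,0,0],"travel":[0,0,-0.8],"fingers":1},
    {"delta_rot":[0,0,0],"travel":[0,0,-0.8],"fingers":1},
    {"delta_rot":[0,0,0],"travel":[0,0,-0.6],"fingers":1},
    {"delta_rot":[0,0,0],"travel":[0,0,0],"fingers":1}
  ]
}}

```text
clock: 12.3
tcp_pos: [0.5436, -0.2981, 0.1473]
orientation: [-0.001, -0.012, 1.0, 0.001]
wrist_force: [-1.5, 0.2, -3.2]
finger_gap: 0.0283
grip_force: 39.9
```

>>> {"api": "carry_out", "payload": {
  "series": [
    {"delta_rot":[0,0,0],"travel":[0,0,-0.12],"fingers":1},
    {"delta_rot":[0,0,0],"travel":[0,0,0],"fingers":1}
  ]
}}

```text
clock: 12.55
tcp_pos: [0.5446, -0.2994, 0.1461]
orientation: [0.0, -0.012, 1.0, -0.0]
wrist_force: [0.6, 0.1, -2.2]
finger_gap: 0.0282
grip_force: 39.9
```

>>> {"api": "carry_out", "payload": {
  "series": [
    {"delta_rot":[0,0,0],"travel":[0,0,-0.1],"fingers":1},
    {"delta_rot":[0,0,0],"travel":[0,0,0],"fingers":1}
  ]
}}

```text
clock: 12.8
tcp_pos: [0.5442, -0.2993, 0.1429]
orientation: [0.0, -0.012, 1.0, 0.0]
wrist_force: [0.8, -0.3, -2.6]
finger_gap: 0.0282
grip_force: 39.9
```

>>> {"api": "carry_out", "payload": {
  "series": [
    {"delta_rot":[0,0,0],"travel":[0,0,-0.14],"fingers":1},
    {"delta_rot":[0,0,0],"travel":[0,0,0],"fingers":1}
  ]
}}

```text
clock: 13.05
tcp_pos: [0.544, -0.2991, 0.139]
orientation: [-0.0, -0.012, 1.0, 0.0]
wrist_force: [-0.0, 0.1, -3.1]
finger_gap: 0.028
grip_force: 39.9
```

>>> {"api": "carry_out", "payload": {
  "series": [
    {"delta_rot":[0,0,0],"travel":[0,0,-0.08],"fingers":1},
    {"delta_rot":[0,0,0],"travel":[0,0,0],"fingers":1}
  ]
}}

```text
clock: 13.3
tcp_pos: [0.5441, -0.2991, 0.1372]
orientation: [-0.0, -0.012, 1.0, 0.0]
wrist_force: [-0.5, 0.5, -2.9]
finger_gap: 0.0278
grip_force: 39.9
```

>>> {"api": "carry_out", "payload": {
  "series": [
    {"delta_rot":[0,0,0],"travel":[0,0,-0.06],"fingers":1},
    {"delta_rot":[0,0,0],"travel":[0,0,0],"fingers":1}
  ]
}}

```text
clock: 13.55
tcp_pos: [0.5441, -0.2992, 0.1358]
orientation: [-0.0, -0.012, 1.0, 0.0]
wrist_force: [-0.3, -1.0, -2.9]
finger_gap: 0.0281
grip_force: 39.9
```

>>> {"api": "carry_out", "payload": {
  "series": [
    {"delta_rot":[0,0,0],"travel":[0,0,-0.06],"fingers":1},
    {"delta_rot":[0,0,0],"travel":[0,0,0],"fingers":1}
  ]
}}

```text
clock: 13.8
tcp_pos: [0.5441, -0.2992, 0.1343]
orientation: [-0.0, -0.012, 1.0, 0.0]
wrist_force: [-0.3, 0.3, -3.5]
finger_gap: 0.0284
grip_force: 39.9
```

>>> {"api": "carry_out", "payload": {
  "series": [
    {"delta_rot":[0,0,0],"travel":[0,0,-0.05],"fingers":1},
    {"delta_rot":[0,0,0],"travel":[0,0,0],"fingers":1}
  ]
}}

```text
clock: 14.05
tcp_pos: [0.5443, -0.2993, 0.1338]
orientation: [0.0, -0.012, 1.0, -0.0]
wrist_force: [-0.7, 1.3, 1.8]
finger_gap: 0.0282
grip_force: 40.5
```

Contact with the bar: the vertical force changed sign at 0.134 m, as predicted. Releasing and then rising.

>>> {"api": "carry_out", "payload": {
  "series": [
    {"delta_rot":[0,0,0],"travel":[0,0,0],"fingers":-1},
    {"delta_rot":[0,0,0],"travel":[0,0,0],"fingers":-1},
    {"delta_rot":[0,0,0],"travel":[0,0,0],"fingers":-1},
    {"delta_rot":[0,0,0],"travel":[0,0,0],"fingers":-1},
    {"delta_rot":[0,0,0],"travel":[0,0,0],"fingers":-1}
  ]
}}

```text
clock: 14.68
tcp_pos: [0.5442, -0.2993, 0.1331]
orientation: [0.0, -0.012, 1.0, 0.0]
wrist_force: [1.0, 0.1, 0.2]
finger_gap: 0.0859
grip_force: 0.0
```

>>> {"api": "carry_out", "payload": {
  "series": [
    {"delta_rot":[0,0,0],"travel":[0,0,0.3],"fingers":-1},
    {"delta_rot":[0,0,0],"travel":[0,0,0.8],"fingers":-1},
    {"delta_rot":[0,0,0],"travel":[0,0,1],"fingers":-1},
    {"delta_rot":[0,0,0],"travel":[0,0,1],"fingers":-1},
    {"delta_rot":[0,0,0],"travel":[0,0,1],"fingers":-1}
  ]
}}

```text
clock: 15.3
tcp_pos: [0.5443, -0.2993, 0.2372]
orientation: [0.0, -0.012, 1.0, -0.0]
wrist_force: [0.1, -0.0, 0.2]
finger_gap: 0.0853
grip_force: 0.0
```

>>> {"api": "carry_out", "payload": {
  "series": [
    {"delta_rot":[0,0,0],"travel":[-1,0,0.5],"fingers":-1},
    {"delta_rot":[0,0,0],"travel":[-1,0,0],"fingers":-1},
    {"delta_rot":[0,0,0],"travel":[-1,0,0],"fingers":-1},
    {"delta_rot":[0,0,0],"travel":[-1,0,0],"fingers":-1},
    {"delta_rot":[0,0,0],"travel":[0,0,0],"fingers":-1}
  ]
}}

```text
clock: 15.92
tcp_pos: [0.4433, -0.2993, 0.2492]
orientation: [0.0, -0.011, 1.0, -0.0]
wrist_force: [-0.4, 0.9, -0.2]
finger_gap: 0.0855
grip_force: 0.0
```

```bash
python3 - <<'E'
from h import *
s=cam("scene"); c=cam("top"); save(c,"pics/t8.png")
def crop(im,x0,y0,w,h,k): return cv2.resize(im["color"][y0:y0+h,x0:x0+w],None,fx=k,fy=k,interpolation=cv2.INTER_CUBIC)
o=np.hstack([crop(s,70,170,190,180,2.1),crop(c,330,110,190,180,2.1)])[:,:,::-1]
cv2.imwrite("pics/crop8.png",(255*(o/255.)**.6).astype(np.uint8))
E
```

```text
(no output)
```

View pics/crop8.png

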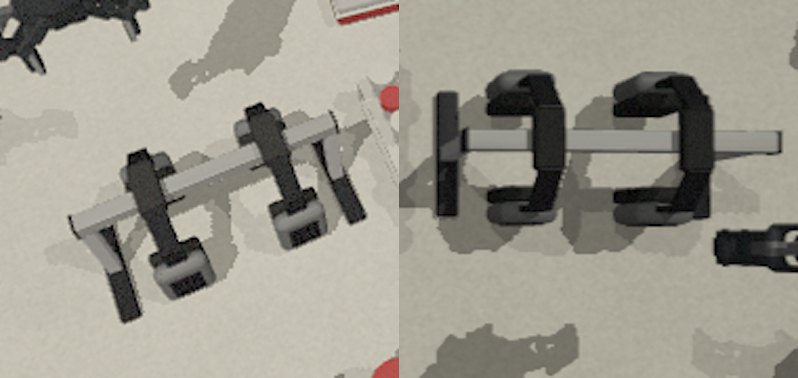

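Both pairs hang square on the bar and well apart. In the top crop the new pad is at (697,137) and the other pair is unmoved at (548,137). Handing in.

```bash
python3 -c "
from workcell import env
print(env.hand_in())"
```

```text
the job is handed in; nothing more can be done
None
```

The ear defenders hang square over the free half of the taller bar, released and clear of the other pair, which has not moved; the job is handed in, but no verdict came back.

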